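Kit the bar-tap fittings by finish, tall handle last

TASK

Sort the loose bar-tap fittings into the job tray: both brass ones into the blue bin and both steel ones into the red bin, each standing upright on the bin's floor as it stands now (not tipped over or lying on its neighbour). Only when all four are in, stand the tall black tap handle upright, foot down, in the round steel cup. Leave the hammer and the timber offcut where they lie.

Things in the scene. Friction and masses are not known exactly. Their poses are not given: they have to be found in the camera images.
- brass_coupling: Brass (yellow) tap coupling: plain upright cylinder, 36 mm diameter (thin 38 mm bands near both ends), 42 mm tall, standing on end at the start, a dark round mark on top. Origin: centre of its underside; z up along its axis. Round, so yaw does not matter. About 0.08 to 0.17 kg, loose.
- brass_cover: Brass (yellow) flange cover: a flat disc 56 mm in diameter and 6 mm thick with a central round hub, 30 mm diameter, rising from 6 to 40 mm above its underside, hub up at the start, a dark round mark on top of the hub. Grip it by the hub. Origin: centre of its underside; z up along its axis; yaw does not matter. About 0.08 to 0.17 kg, loose.
- steel_coupling: Steel (silver) tap coupling: plain upright cylinder, 36 mm diameter (thin 38 mm bands near both ends), 42 mm tall, standing on end at the start, a dark round mark on top. Origin: centre of its underside; z up along its axis. Round, so yaw does not matter. About 0.08 to 0.17 kg, loose.
- steel_cover: Steel (silver) flange cover: a flat disc 56 mm in diameter and 6 mm thick with a central round hub, 30 mm diameter, rising from 6 to 40 mm above its underside, hub up at the start, a dark round mark on top of the hub. Grip it by the hub. Origin: centre of its underside; z up along its axis; yaw does not matter. About 0.08 to 0.17 kg, loose.
- tap_handle: Tall tap handle, 140 mm: silver steel foot of 36 mm diameter and 22 mm height, thin black neck (20 mm) up to 52 mm, then a black round grip, a plain 26 mm cylinder from 60 to 128 mm, white dot on top. Stands on its foot at the start. Origin: centre of its underside; z up along its axis; yaw does not matter. About 0.2 to 0.4 kg, loose.
- blue_bin: Blue open plastic bin in the black tray, fixed to it: outside 110 mm along its x, 135 mm along its y, 35 mm tall, walls and floor 4 mm thick, so the inner floor (102 x 127 mm) is 4 mm above its origin. Origin: centre of its underside, 3 mm above the work surface. Two fittings stand side by side along its y, say the coupling at -34 mm and the cover at +26 mm. It turns with the tray.
- red_bin: Red open plastic bin in the black tray, fixed to it: outside 110 mm along its x, 135 mm along its y, 35 mm tall, walls and floor 4 mm thick, so the inner floor (102 x 127 mm) is 4 mm above its origin. Origin: centre of its underside, 3 mm above the work surface. Two fittings stand side by side along its y, say the coupling at -34 mm and the cover at +26 mm. It turns with the tray.
- cup: Round open steel cup in the black tray, fixed to it: outside diameter 68 mm, inside 60 mm, 40 mm tall, inner floor 5 mm above its origin. Origin: centre of its underside, 3 mm above the work surface. The tray is a low fixed black tray, 125 x 437 mm with a 10 mm rim; its three places lie in a row 142 mm apart along its y, filled by the two bins and the cup in changing order.
- hammer: Bystander: a hammer lying flat at the right-hand side. Origin: centre of its underside. Must not be disturbed.
- offcut: Bystander: a hardwood board offcut, 200 x 70 x 19 mm, lying flat at the left-hand side. Origin: centre of its underside. Must not be disturbed.
Not all that is in view belongs to the job. What is shaped like the steel_cover but orange is not meant.

How it is judged:
On the way, in this order (a step that is already met when the one before it is completed fails the run):
1. both brass fittings stand in the blue bin and both steel fittings in the red bin, while the tap handle is still away from the cup (x of brass_coupling in the frame of blue_bin between -0.046 and 0.046 m and y of brass_coupling in the frame of blue_bin between -0.058 and 0.058 m and z of brass_coupling in the frame of blue_bin between 0 and 0.01 m and angle between each of brass_coupling, brass_cover, steel_coupling, steel_cover's own z axis and vertical below 0.15 rad and linear speed of each of brass_coupling, brass_cover, steel_coupling, steel_cover below 0.02 m/s and x of brass_cover in the frame of blue_bin between -0.046 and 0.046 m and y of brass_cover in the frame of blue_bin between -0.058 and 0.058 m and z of brass_cover in the frame of blue_bin between 0 and 0.01 m and x of steel_coupling in the frame of red_bin between -0.046 and 0.046 m and y of steel_coupling in the frame of red_bin between -0.058 and 0.058 m and z of steel_coupling in the frame of red_bin between 0 and 0.01 m and x of steel_cover in the frame of red_bin between -0.046 and 0.046 m and y of steel_cover in the frame of red_bin between -0.058 and 0.058 m and z of steel_cover in the frame of red_bin between 0 and 0.01 m and horizontal distance between tap_handle and cup above 0.06 m), for 0.2 s.
2. the tap handle stands in the cup (horizontal distance between tap_handle and cup below 0.015 m and z of tap_handle in the frame of cup between 0 and 0.01 m and angle between tap_handle's own z axis and vertical below 0.15 rad and linear speed of tap_handle below 0.02 m/s), for 0.2 s.
At the end, for the whole second after the job is handed in: Brass fittings stand on the blue bin's floor, steel ones on the red bin's (undersides within 6 mm of it), the handle on the cup's floor within 15 mm of its centre; each within 0.15 rad of upright, released, at rest; hammer and offcut not moved over 30 mm (all of step 2 and x of brass_coupling in the frame of blue_bin between -0.046 and 0.046 m and y of brass_coupling in the frame of blue_bin between -0.058 and 0.058 m and z of brass_coupling in the frame of blue_bin between 0 and 0.01 m and angle between each of brass_coupling, brass_cover, steel_coupling, steel_cover's own z axis and vertical below 0.15 rad and linear speed of each of brass_coupling, brass_cover, steel_coupling, steel_cover below 0.02 m/s and x of brass_cover in the frame of blue_bin between -0.046 and 0.046 m and y of brass_cover in the frame of blue_bin between -0.058 and 0.058 m and z of brass_cover in the frame of blue_bin between 0 and 0.01 m and x of steel_coupling in the frame of red_bin between -0.046 and 0.046 m and y of steel_coupling in the frame of red_bin between -0.058 and 0.058 m and z of steel_coupling in the frame of red_bin between 0 and 0.01 m and x of steel_cover in the frame of red_bin between -0.046 and 0.046 m and y of steel_cover in the frame of red_bin between -0.058 and 0.058 m and z of steel_cover in the frame of red_bin between 0 and 0.01 m); the robot touches nothing.
It fails at once if the hammer is moved more than 30 mm (distance of hammer from where it was at the start of the episode above 0.03 m).
It fails at once if the timber offcut is moved more than 30 mm (distance of offcut from where it was at the start of the episode above 0.03 m).
It also fails if it takes over 128 s, if anything falls off the work surface, if the arm or the gripper's body presses on something with over 40 N, if the wrist force passes 120 N, or if a joint passes its speed limit or range.

ROBOT

A 7-joint arm with a two-finger parallel gripper is mounted at the origin on the work surface. World frame = base frame: x ahead of the robot, y to its left, z up, the work surface at z = 0. Lengths are in m, angles in rad, forces in N, time in s.
With the tool pointing down it reaches from about 0.4 to 0.85 m from the base axis. Payload 10.4 kg.
Tool frame: the origin (TCP) lies midway between the tips of the shut fingers; the grasp point (between the pads) lies 19 mm behind it; z points along the fingers, y is the line along which they close (so a half turn about z gives the same grasp; the last joint's range is limited). The gripper opens to 87 mm and grips with 3 to 60 N. Pads are 19 mm wide; open, the fingers measure 117 mm over their backs; the gripper's body (75 mm by 190 mm) begins 51 mm behind the grasp point.
Start: joints at [-1.338, 0.332, -0.065, 1.46, 0.022, 1.35, -0.088], TCP at [0.158, 0.605, 0.223] pointing down, gripper open.
Joint ranges: [-2.6, 2.6], [-0.5, 2.12], [-1.47, 1.34], [0.16, 2.42], [-1.27, 4.41], [0.06, 2.06], [-2.6, 2.6]. Speed limits (rad/s): [2.22, 2.22, 2.79, 2.79, 3.14, 3.14, 3.14].

INTERFACE

Orientations are given as a unit quaternion [x, y, z, w].
In Python, from bench import sensors, eyes, order gives the robot as it stands.
- The arm moves only by the tool arm_command, never from a script. Its argument "steps" is a list of rows, each an object with "rot": the turn, a rotation vector about the world's x, y, z in degrees, a list of three; "slide": the shift along the world's x, y, z in m, a list of three; "grip": the opening, from 0 (shut) to 1 (fully open). A call has exactly 8 rows; each row shifts and turns the commanded pose from where the row before left it; what a row does not reach is not made up. A row lasts 1/8 s, in which the tool goes at most 62.5 mm and 10.7 degrees, less where a joint would pass 70% of its speed; a pose out of reach is approached as far as the arm can. A call with a gripper value outside its range is refused whole. The fingers move at their own pace and stop on an object; "newtons" is the grip in N (left out, the last holds). Time passes only in rows, so rows that do not move let the fingers close, or fill a call up. It gives the time, the measured TCP pose, the force, the opening and the grip force at its end, in the units of the state.
- sensors.read_state(): the state, without advancing time (a new reading comes with each control period).
- eyes.camera(name): name is "scene" or "side" or "wrist"; returns a dict with "pixels" (400x640x3 uint8, red, green, blue), "intrinsics" (3x3 intrinsics, pixels), "pose" (4x4, takes a point from camera to world coordinates). Camera axes: x right, y down, z forward; pixel columns grow to the right and rows downward; lengths in m; the calibration is good to about 2 mm. A picture is of the moment at which its call begins. There is no depth.
- order.close_job(): hands the job in; it is judged then, once.
Trained networks look in a picture, given as the dict that the camera call returned (one of the last four; its "shot" number tells which), for a name from the list of things; names that differ only in an ending like _2 or _b are one class to them, and where a whole thing is asked for, a point or a joint stands for the part that bears it (a point fixed in the world has none). Each returns a list of dicts, best first, with "conf" (0 to 1); they miss things now and then, are a little off and sometimes report something else, mostly with a low value. They report only what shows in the picture. A call takes as long as a camera call. They do not tell look-alikes from the thing itself.
- eyes.look_for(name, picture): "bbox" ([left, top, right, bottom] in pixels, round what is visible of it).
The state is a dict: "time": time; "joint_positions": joint angles; "joint_vel": joint speeds; "joint_torque": joint torques, N m; "ee_pos": TCP position; "eef_rot": TCP orientation; "ft_force": force on the tool from outside, world axes, zero at the start; "torque": the same for the moment, N m; "width": finger opening in m; "grip_force": force on a finger pad.
Only numpy, scipy, OpenCV 4.12 (cv2) and the standard library are available. Lean on these libraries where they do the work, as an engineer would, in place of code of your own. Each camera call takes 0.05 s, during which the arm holds its last target. There are 200 camera calls.

## Working session

There is one attempt and no reset: what is moved stays moved. The work goes in short steps, Python scripts to look and compute and a tool call to move; the robot and the scene stay as the last step left them, time stands still between calls to the robot, and variables do not carry over. Pictures are saved under pics/ and viewed, at most 14 in all, crops included, and the job is handed in when it is done.

Besides the shell and the picture viewer there is one more tool, called after "Emit:" as name(argument=value, ...), one argument or row to a line, values as JSON. arm_command: Moves the arm, as the interface text tells. Its arguments: {"type":"object","properties":{"steps":{"type":"array","items":{"type":"object","properties":{"rot":{"type":"array","items":{"type":"number"}},"slide":{"type":"array","items":{"type":"number"}},"grip":{"type":"number"}}}},"newtons":{"type":"number"}},"required":["steps"]}

```bash
mkdir -p pics; cat > h.py <<'E'
import numpy as np, cv2
from bench import sensors, eyes, order
def save(p,f,crop=None,scale=1):
    im=cv2.cvtColor(p["pixels"],cv2.COLOR_RGB2BGR)
    if crop: l,t,r,b=crop; im=im[t:b,l:r]
    cv2.imwrite("pics/"+f,cv2.resize(im,None,fx=scale,fy=scale,interpolation=cv2.INTER_CUBIC))
def ray(p,uv):
    K=np.array(p["intrinsics"]);T=np.array(p["pose"])
    d=T[:3,:3]@np.linalg.inv(K)@np.array([uv[0],uv[1],1.]); return T[:3,3],d/np.linalg.norm(d)
def onz(p,uv,z):
    o,d=ray(p,uv); return o+d*(z-o[2])/d[2]
def tri(*pu):
    A=np.zeros((3,3));b=np.zeros(3)
    for p,uv in pu:
        o,d=ray(p,uv);M=np.eye(3)-np.outer(d,d);A+=M;b+=M@o
    return np.linalg.solve(A,b)
def proj(p,X):
    T=np.linalg.inv(np.array(p["pose"]));c=T[:3,:3]@np.array(X)+T[:3,3];u=np.array(p["intrinsics"])@c;return u[:2]/u[2]
E
python3 - <<'E'
from h import *
np.set_printoptions(precision=3,suppress=True)
for n in ["scene","side"]:
    p=eyes.camera(n); save(p,n+"0.png"); print(n,np.array(p["pose"]),np.array(p["intrinsics"])[0])
    for t in "brass_coupling brass_cover steel_coupling steel_cover tap_handle blue_bin red_bin cup hammer offcut".split():
        print(t,[(np.round(d["bbox"]).astype(int).tolist(),round(d["conf"],2)) for d in eyes.look_for(t,p)])
print(sensors.read_state())
E
```

```text
scene [[-0.45   0.679 -0.58   1.371]
 [ 0.893  0.35  -0.283  0.408]
 [ 0.011 -0.645 -0.764  1.179]
 [ 0.     0.     0.     1.   ]] [508.843   0.    311.858]
brass_coupling [([362, 198, 371, 219], 0.52), ([219, 184, 274, 233], 0.34)]
brass_cover [([279, 179, 294, 196], 0.53)]
steel_coupling [([398, 196, 413, 232], 0.71)]
steel_cover [([247, 168, 266, 189], 0.8), ([273, 144, 291, 164], 0.48)]
tap_handle [([396, 195, 415, 234], 0.58)]
blue_bin [([219, 186, 274, 237], 0.74)]
red_bin [([255, 203, 316, 260], 0.68)]
cup [([319, 234, 342, 270], 0.89)]
hammer [([168, 131, 216, 196], 0.55)]
offcut [([428, 241, 496, 297], 0.82)]
side [[-0.995 -0.07   0.074  0.426]
 [-0.102  0.664 -0.741  0.798]
 [ 0.003 -0.745 -0.667  0.761]
 [ 0.     0.     0.     1.   ]] [435.22    0.    317.927]
brass_coupling []
brass_cover [([328, 163, 349, 188], 0.74)]
steel_coupling [([332, 191, 346, 216], 0.51)]
steel_cover [([329, 145, 346, 167], 0.65), ([370, 148, 388, 170], 0.52)]
tap_handle [([326, 241, 345, 301], 0.66)]
blue_bin [([266, 137, 314, 179], 0.9)]
red_bin [([250, 168, 302, 218], 0.68)]
cup [([245, 214, 275, 248], 0.73)]
hammer [([296, 109, 376, 132], 0.61)]
offcut [([241, 336, 354, 400], 0.76)]
{'time': 1.1, 'joint_positions': array([-1.338,  0.332, -0.065,  1.46 ,  0.022,  1.35 , -0.088]), 'joint_vel': array([ 0.002,  0.   ,  0.001,  0.001,  0.001, -0.001, -0.   ]), 'joint_torque': array([  0.001, -62.304,   0.025, -39.012,  -0.061,   0.032,   0.   ]), 'ee_pos': array([0.158, 0.605, 0.223]), 'eef_rot': array([ 0.128,  0.992,  0.   , -0.   ]), 'ft_force': array([-0.23 ,  0.536,  0.004]), 'torque': array([-0.021, -0.007,  0.008]), 'grip_force': 0.0, 'width': 0.08695667457723821}
```

View pics/scene0.png

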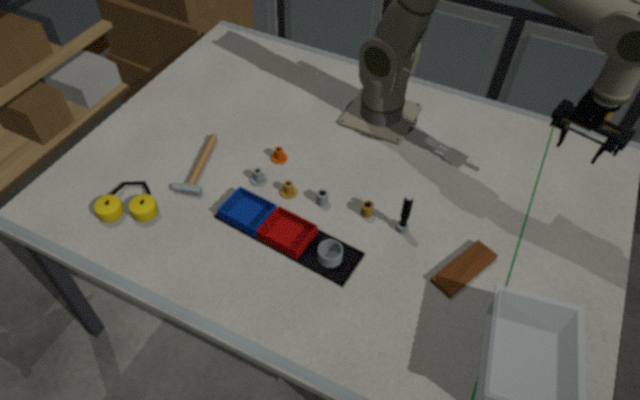

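View pics/side0.png

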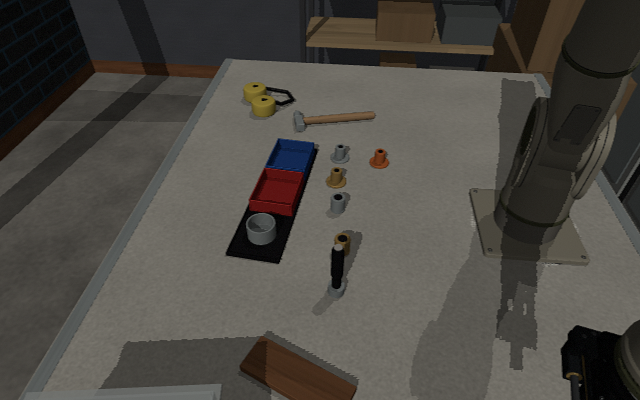

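Scene: steel cover (258,176), brass cover (288,188), steel coupling (322,198), brass coupling (367,209), handle (404,215), blue bin (247,211), red bin (287,232), cup (330,253). Look-alikes: the orange flange (279,155), and yellow round pots (108,208)/(143,207), which are not brass fittings. Side view: steel cover (340,153), brass cover (336,177), steel coupling (338,203), brass coupling (342,242) partly behind the handle (337,270).

```bash
python3 - <<'E'
from h import *
np.set_printoptions(precision=3,suppress=True)
a=eyes.camera("scene");b=eyes.camera("side")
print("offcut side/hammer")
D=dict(steel_cover=((257,171),(340,146)),brass_cover=((288,182),(336,170)),steel_coupling=((322,192),(338,197)),brass_coupling=((367,203),(342,236)),handle=((407,200),(338,246)),orange=((279,150),(379,151)),cuprim=((330,244),(261,221)))
for k,(u,v) in D.items(): print(k,tri((a,u),(b,v)))
# tray corner points on z~.01
for u in [(218,214),(240,188),(363,253),(346,283)]: print(onz(a,u,.01))
for u in [(228,254),(279,262),(318,143),(280,140)]: print("side",onz(b,u,.01))
print("hammer",onz(a,(178,187),.01),onz(a,(213,135),.01),"off",onz(a,(430,280),.02),onz(a,(482,242),.02))
w=eyes.camera("wrist");print(w["pose"],w["intrinsics"]); s=sensors.read_state();print(s["ee_pos"],s["eef_rot"])
sc=save(a,"sc1.png",(210,130,430,290),3.5)
E
```

```text
offcut side/hammer
steel_cover [ 0.467 -0.225  0.041]
brass_cover [ 0.469 -0.114  0.044]
steel_coupling [ 0.457 -0.006  0.043]
brass_coupling [0.439 0.131 0.049]
handle [0.446 0.241 0.134]
orange [ 0.357 -0.208  0.043]
cuprim [0.626 0.102 0.052]
[ 0.648 -0.252  0.01 ]
[ 0.531 -0.249  0.01 ]
[0.581 0.183 0.01 ]
[0.691 0.18  0.01 ]
side [0.692 0.175 0.01 ]
side [0.574 0.186 0.01 ]
side [ 0.535 -0.28   0.01 ]
side [ 0.651 -0.284  0.01 ]
hammer [ 0.615 -0.421  0.01 ] [ 0.368 -0.458  0.01 ] off [0.586 0.377 0.02 ] [0.4   0.468 0.02 ]
[[ 0.252  0.934  0.251  0.089]
 [ 0.968 -0.244 -0.064  0.623]
 [ 0.001  0.259 -0.966  0.385]
 [ 0.     0.     0.     1.   ]] [[295.456   0.    319.957]
 [  0.    295.456 201.722]
 [  0.      0.      1.   ]]
[0.158 0.605 0.223] [0.128 0.992 0.    0.   ]
```

View pics/sc1.png

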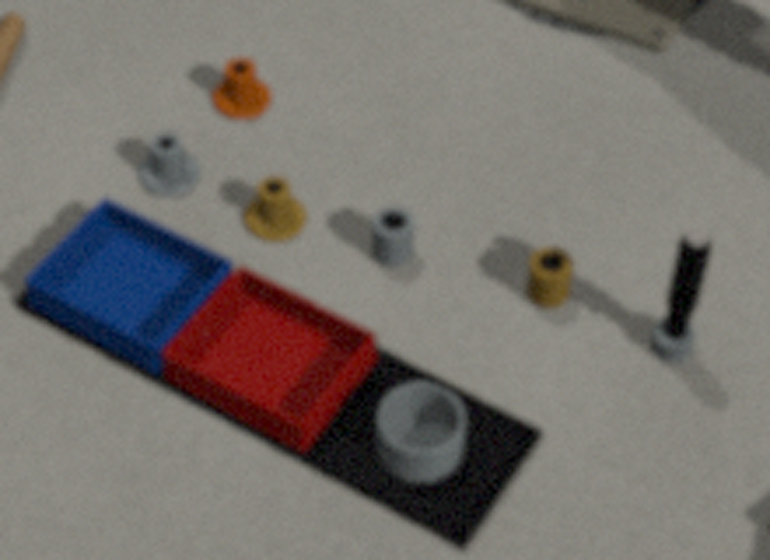

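The crop confirms the choice: brass and steel parts stand at their marks, and the orange flange is separate at top left. Heights measure 41–49 mm (handle 134 mm), as they should. I'll move over the row now.

Emit:
arm_command(
  steps=[
    {"slide":[0.03,-0.05,0.008],"rot":[0,0,-10],"grip":1},
    {"slide":[0.03,-0.05,0.008],"rot":[0,0,-10],"grip":1},
    {"slide":[0.03,-0.05,0.008],"rot":[0,0,-10],"grip":1},
    {"slide":[0.03,-0.05,0.008],"rot":[0,0,-10],"grip":1},
    {"slide":[0.03,-0.05,0.008],"rot":[0,0,-10],"grip":1},
    {"slide":[0.03,-0.05,0.008],"rot":[0,0,-10],"grip":1},
    {"slide":[0.03,-0.05,0.008],"rot":[0,0,-10],"grip":1},
    {"slide":[0.03,-0.05,0.008],"rot":[0,0,-10],"grip":1},
  ],
  newtons=20,
)

```text
time: 2.25
ee_pos: [0.3988, 0.2029, 0.2871]
eef_rot: [0.737, 0.676, 0.001, -0.0]
ft_force: [1.4, 0.5, 0.7]
width: 0.087
grip_force: 0.0
```

Emit:
arm_command(
  steps=[
    {"slide":[0.025,-0.05,0.02],"rot":[0,0,0],"grip":0.7},
    {"slide":[0.025,-0.05,0.02],"rot":[0,0,0],"grip":0.7},
    {"slide":[0.025,-0.05,0.02],"rot":[0,0,0],"grip":0.7},
    {"slide":[0.025,-0.05,0.02],"rot":[0,0,0],"grip":0.7},
    {"slide":[0,-0.04,0],"rot":[0,0,0],"grip":0.7},
    {"slide":[0,0,0],"rot":[0,0,0],"grip":0.7},
    {"slide":[0,0,0],"rot":[0,0,0],"grip":0.7},
    {"slide":[0,0,0],"rot":[0,0,0],"grip":0.7},
  ],
)

```text
time: 3.25
ee_pos: [0.4981, -0.034, 0.3665]
eef_rot: [0.735, 0.679, 0.0, -0.0]
ft_force: [0.4, 0.3, 0.3]
width: 0.0606
grip_force: 0.0
```

```bash
python3 - <<'E'
from h import *
np.set_printoptions(precision=3,suppress=True)
s=sensors.read_state();print(s["time"],s["ee_pos"],s["eef_rot"],s["joint_positions"])
w=eyes.camera("wrist"); save(w,"w1.png"); print(w["pose"])
for t in "brass_coupling brass_cover steel_coupling steel_cover tap_handle blue_bin red_bin cup".split():
    print(t,[(np.round(d["bbox"]).astype(int).tolist(),round(d["conf"],2)) for d in eyes.look_for(t,w)])
E
```

```text
3.25 [ 0.498 -0.034  0.366] [ 0.735  0.679  0.    -0.   ] [-0.694 -0.018  0.67   1.561  0.011  1.595 -0.103]
[[ 0.997 -0.075 -0.021  0.503]
 [-0.078 -0.963 -0.258  0.037]
 [-0.001  0.259 -0.966  0.529]
 [ 0.     0.     0.     1.   ]]
brass_coupling [([259, 50, 286, 79], 0.87)]
brass_cover [([292, 195, 325, 226], 0.93), ([352, 206, 420, 257], 0.19)]
steel_coupling [([283, 141, 307, 164], 0.74)]
steel_cover [([301, 250, 324, 259], 0.58), ([260, 51, 287, 78], 0.45)]
tap_handle []
blue_bin [([352, 205, 420, 258], 0.97), ([260, 50, 286, 78], 0.65)]
red_bin [([356, 120, 428, 206], 0.7)]
cup [([377, 45, 420, 96], 0.78)]
```

View pics/w1.png

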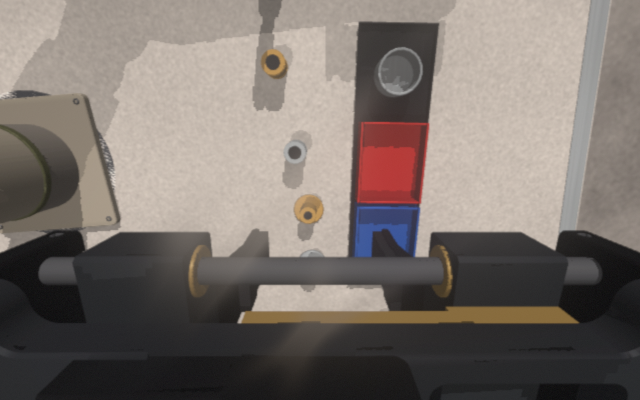

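Wrist view: brass coupling mark (273,62), steel coupling (294,152), brass cover hub (308,215), cup (400,71), red bin (392,163), blue bin (386,232), partly hidden. Steel cover at (312,256), mostly hidden.

```bash
python3 - <<'E'
from h import *
np.set_printoptions(precision=4,suppress=True)
w=eyes.camera("wrist");a=eyes.camera("scene");b=eyes.camera("side")
g=cv2.cvtColor(w["pixels"],cv2.COLOR_RGB2GRAY).astype(int)
def mark(c,r=7,img=g):
    x,y=c;s=img[y-r:y+r+1,x-r:x+r+1];m=s<s.min()+0.35*(np.median(s)-s.min());yy,xx=np.nonzero(m);return np.array([x-r+xx.mean(),y-r+yy.mean()]),m.sum()
for n,c,z,uv2,uvs in [("brass_coupling",(273,62),.042,(367,203),(342,236)),("steel_coupling",(294,152),.042,(322,192),(338,197)),("brass_cover",(308,215),.04,(288,182),(336,170))]:
    m,k=mark(c); print(n,m,k,onz(w,m,z),"tri",tri((w,m),(a,uv2),(b,uvs)))
print("cup",onz(w,(400,71),.043),"tri",tri((w,(400,71)),(a,(330,244)),(b,(261,221))))
R=[onz(w,u,.038) for u in [(360,122),(428,122),(420,205),(357,205)]];print(np.array(R),np.mean(R,0))
print("tray far",onz(w,(359,22),.01),onz(w,(439,24),.01))
print("red corner tri", [tri((w,u),(a,v)) for u,v in [((360,122),(317,228))]], [proj(a,r) for r in R],[proj(b,r) for r in R])
E
```

```text
brass_coupling [272.1818  59.2727] 11 [0.4384 0.134  0.042 ] tri [0.4395 0.1317 0.0501]
steel_coupling [293.7444 151.0556] 90 [ 0.4567 -0.0053  0.042 ] tri [ 0.457  -0.0055  0.0436]
brass_cover [307.5 214.5] 44 [ 0.4691 -0.1157  0.04  ] tri [ 0.4691 -0.1143  0.0434]
cup [0.6306 0.1019 0.043 ] tri [0.6267 0.1013 0.0525]
[[ 0.5671  0.0317  0.038 ]
 [ 0.6759  0.023   0.038 ]
 [ 0.6641 -0.1148  0.038 ]
 [ 0.5557 -0.1061  0.038 ]] [ 0.6157 -0.0416  0.038 ]
tray far [0.5761 0.1826 0.01  ] [0.7008 0.1697 0.01  ]
red corner tri [array([0.569 , 0.0325, 0.0206])] [array([316.8047, 223.6468]), array([296.1298, 250.6047]), array([254.7131, 229.0411]), array([276.358 , 203.8757])] [array([291.6996, 205.7475]), array([248.6166, 200.1893]), array([264.1338, 166.4301]), array([303.5151, 171.062 ])]
```

Emit:
arm_command(
  steps=[
    {"slide":[-0.01,0.007,-0.06],"rot":[0,0,0],"grip":0.7},
    {"slide":[-0.01,0.007,-0.06],"rot":[0,0,0],"grip":0.7},
    {"slide":[-0.01,0.007,-0.06],"rot":[0,0,0],"grip":0.7},
    {"slide":[-0.011,0.0075,-0.06],"rot":[0,0,0],"grip":0.7},
    {"slide":[0,0,-0.05],"rot":[0,0,0],"grip":0.7},
    {"slide":[0,0,-0.04],"rot":[0,0,0],"grip":0.7},
    {"slide":[0,0,-0.0265],"rot":[0,0,0],"grip":0.7},
    {"slide":[0,0,0],"rot":[0,0,0],"grip":0.7},
  ],
)

```text
time: 4.85
ee_pos: [0.4557, -0.0072, 0.0088]
eef_rot: [0.735, 0.678, -0.002, -0.001]
ft_force: [1.2, 0.4, 0.6]
width: 0.061
grip_force: 0.0
```

Emit:
arm_command(
  steps=[
    {"slide":[0,0,0],"rot":[0,0,0],"grip":0.2},
    {"slide":[0,0,0],"rot":[0,0,0],"grip":0.2},
    {"slide":[0,0,0],"rot":[0,0,0],"grip":0.2},
    {"slide":[0,0,0],"rot":[0,0,0],"grip":0.2},
    {"slide":[0,0,0.03],"rot":[0,0,0],"grip":0.2},
    {"slide":[0,0,0.04],"rot":[0,0,0],"grip":0.2},
    {"slide":[0,0,0.03],"rot":[0,0,0],"grip":0.2},
    {"slide":[0,0,0],"rot":[0,0,0],"grip":0.2},
  ],
)

```text
time: 5.85
ee_pos: [0.4584, -0.0065, 0.1119]
eef_rot: [0.735, 0.678, 0.002, 0.001]
ft_force: [-0.2, 0.3, -1.7]
width: 0.0357
grip_force: 20.0
```

Emit:
arm_command(
  steps=[
    {"slide":[0.039,-0.0175,0],"rot":[0,0,0],"grip":0.2},
    {"slide":[0.039,-0.0175,0],"rot":[0,0,0],"grip":0.2},
    {"slide":[0.039,-0.0175,0],"rot":[0,0,0],"grip":0.2},
    {"slide":[0.039,-0.0175,0],"rot":[0,0,0],"grip":0.2},
    {"slide":[0,0,-0.03],"rot":[0,0,0],"grip":0.2},
    {"slide":[0,0,-0.03],"rot":[0,0,0],"grip":0.2},
    {"slide":[0,0,-0.02],"rot":[0,0,0],"grip":0.2},
    {"slide":[0,0,-0.011],"rot":[0,0,0],"grip":0.2},
  ],
)

```text
time: 6.85
ee_pos: [0.6122, -0.0768, 0.0175]
eef_rot: [0.735, 0.678, -0.001, -0.001]
ft_force: [-15.8, 2.8, 29.1]
width: 0.0352
grip_force: 20.0
```

Emit:
arm_command(
  steps=[
    {"slide":[0,0,0],"rot":[0,0,0],"grip":0.2},
    {"slide":[0,0,-0.001],"rot":[0,0,0],"grip":0.2},
    {"slide":[0,0,0],"rot":[0,0,0],"grip":0.55},
    {"slide":[0,0,0],"rot":[0,0,0],"grip":0.55},
    {"slide":[0,0,0],"rot":[0,0,0],"grip":0.55},
    {"slide":[0,0,0.03],"rot":[0,0,0],"grip":0.55},
    {"slide":[0,0,0.06],"rot":[0,0,0],"grip":0.55},
    {"slide":[0,0,0.06],"rot":[0,0,0],"grip":0.6},
  ],
)

```text
time: 7.85
ee_pos: [0.6128, -0.0769, 0.1698]
eef_rot: [0.735, 0.678, -0.0, -0.0]
ft_force: [0.9, 0.1, 0.7]
width: 0.0504
grip_force: 0.0
```

```bash
python3 - <<'E'
from h import *
a=eyes.camera("scene"); save(a,"sc2.png",(210,130,430,290),3.5); print(sensors.read_state()["ee_pos"])
E
```

```text
[ 0.61623341 -0.07802913  0.17835636]
```

View pics/sc2.png

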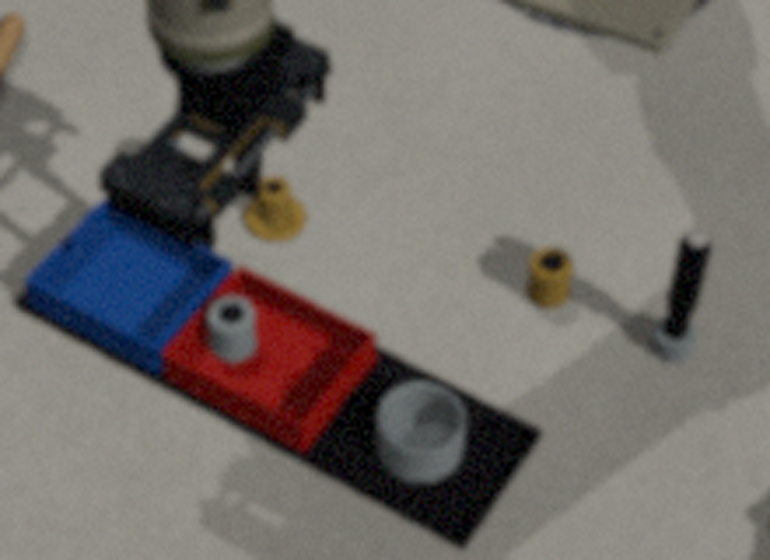

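The steel coupling stands upright in the red bin at crop (232,330). Next is the steel cover.

Emit:
arm_command(
  steps=[
    {"slide":[-0.0365,-0.037,0],"rot":[0,0,0],"grip":0.7},
    {"slide":[-0.0365,-0.037,0],"rot":[0,0,0],"grip":0.7},
    {"slide":[-0.0365,-0.037,0],"rot":[0,0,0],"grip":0.7},
    {"slide":[-0.0365,-0.038,0],"rot":[0,0,0],"grip":0.7},
    {"slide":[0,0,-0.04],"rot":[0,0,0],"grip":0.7},
    {"slide":[0,0,0],"rot":[0,0,0],"grip":0.7},
    {"slide":[0,0,0],"rot":[0,0,0],"grip":0.7},
    {"slide":[0,0,0],"rot":[0,0,0],"grip":0.7},
  ],
)

```text
time: 8.9
ee_pos: [0.4681, -0.2257, 0.1292]
eef_rot: [0.735, 0.678, 0.0, 0.001]
ft_force: [1.2, 1.1, -0.5]
width: 0.061
grip_force: 0.0
```

```bash
python3 - <<'E'
from h import *
w=eyes.camera("wrist"); save(w,"w2.png"); s=sensors.read_state();print(s["ee_pos"],s["ft_force"])
print(proj(w,(.467,-.225,.04)),proj(w,s["ee_pos"]))
E
```

```text
[ 0.46803684 -0.22566112  0.12903811] [-0.70231047  0.49533739 -0.65781297]
[319.36255375 205.41227063] [321.06084702 246.96683372]
```

View pics/w2.png

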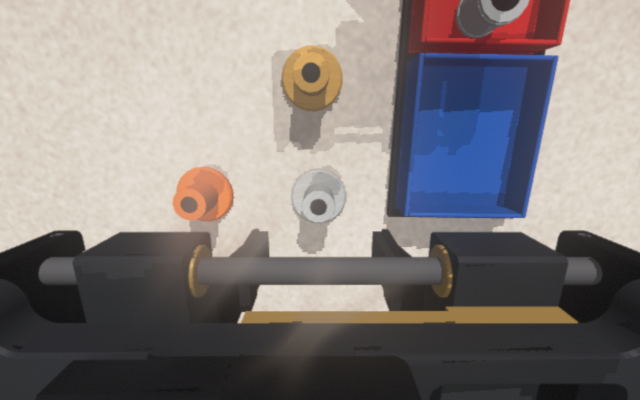

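The steel cover mark is at (318,207) against a predicted (319,205), so the position holds. Orange at (190,203) stays clear. Descend and grip.

Emit:
arm_command(
  steps=[
    {"slide":[-0.001,0,-0.04],"rot":[0,0,0],"grip":0.7},
    {"slide":[0,0,-0.04],"rot":[0,0,0],"grip":0.7},
    {"slide":[0,0,-0.025],"rot":[0,0,0],"grip":0.7},
    {"slide":[0,0,-0.01],"rot":[0,0,0],"grip":0.7},
    {"slide":[0,0,0],"rot":[0,0,0],"grip":0.7},
    {"slide":[0,0,0],"rot":[0,0,0],"grip":0.15},
    {"slide":[0,0,0],"rot":[0,0,0],"grip":0.15},
    {"slide":[0,0,0],"rot":[0,0,0],"grip":0.15},
  ],
)

```text
time: 9.95
ee_pos: [0.4665, -0.2258, 0.0136]
eef_rot: [0.735, 0.678, 0.0, 0.0]
ft_force: [1.1, -0.1, -0.2]
width: 0.0386
grip_force: 0.0
```

```bash
python3 - <<'E'
from h import *
w=eyes.camera("wrist"); s=sensors.read_state();print(s["ee_pos"],s["width"],s["grip_force"])
import cv2
w0=cv2.imread("pics/w2.png")
# blue rim from w2 : rebuild pose from TCP shift
p=dict(w); T=np.array(w["pose"]).copy(); T[:3,3]+=np.array([.46804,-.22566,.12904])-s["ee_pos"]; p["pose"]=T
R=[onz(p,u,.038) for u in [(408,54),(557,56),(527,216),(388,216)]];print(np.array(R),np.mean(R,0))
print(onz(p,(312,72),.04), onz(p,(318,207),.04))
E
```

```text
[ 0.46637748 -0.22577248  0.01343594] 0.03464729044971093 0.0
[[ 0.54620022 -0.10817712  0.038     ]
 [ 0.66293555 -0.11900948  0.038     ]
 [ 0.65268241 -0.25049734  0.038     ]
 [ 0.52777393 -0.24040893  0.038     ]] [ 0.59739803 -0.17952322  0.038     ]
[ 0.47002095 -0.11547414  0.04      ] [ 0.46564799 -0.22635187  0.04      ]
```

Emit:
arm_command(
  steps=[
    {"slide":[0,0,0],"rot":[0,0,0],"grip":0.15},
    {"slide":[0,0,0],"rot":[0,0,0],"grip":0.15},
    {"slide":[0,0,0.03],"rot":[0,0,0],"grip":0.15},
    {"slide":[0,0,0.04],"rot":[0,0,0],"grip":0.15},
    {"slide":[0,0,0.04],"rot":[0,0,0],"grip":0.15},
    {"slide":[0.03,0.042,0],"rot":[0,0,0],"grip":0.15},
    {"slide":[0.03,0.042,0],"rot":[0,0,0],"grip":0.15},
    {"slide":[0.03,0.042,0],"rot":[0,0,0],"grip":0.15},
  ],
)

```text
time: 11.0
ee_pos: [0.5568, -0.0983, 0.123]
eef_rot: [0.735, 0.678, 0.0, -0.0]
ft_force: [0.4, -1.5, -0.8]
width: 0.0293
grip_force: 20.0
```

Emit:
arm_command(
  steps=[
    {"slide":[0.03,0.042,0],"rot":[0,0,0],"grip":0.15},
    {"slide":[0.0315,0.042,0],"rot":[0,0,0],"grip":0.15},
    {"slide":[0,0,0],"rot":[0,0,0],"grip":0.15},
    {"slide":[0,0,-0.03],"rot":[0,0,0],"grip":0.15},
    {"slide":[0,0,-0.03],"rot":[0,0,0],"grip":0.15},
    {"slide":[0,0,-0.02],"rot":[0,0,0],"grip":0.15},
    {"slide":[0,0,0],"rot":[0,0,0],"grip":0.15},
    {"slide":[0,0,0],"rot":[0,0,0],"grip":0.15},
  ],
)

```text
time: 12.0
ee_pos: [0.6182, -0.0161, 0.0441]
eef_rot: [0.735, 0.678, 0.0, 0.001]
ft_force: [0.0, 1.0, -1.1]
width: 0.0294
grip_force: 20.0
```

Emit:
arm_command(
  steps=[
    {"slide":[0,0,-0.012],"rot":[0,0,0],"grip":0.15},
    {"slide":[0,0,-0.008],"rot":[0,0,0],"grip":0.15},
    {"slide":[0,0,-0.002],"rot":[0,0,0],"grip":0.15},
    {"slide":[0,0,0],"rot":[0,0,0],"grip":0.15},
    {"slide":[0,0,0],"rot":[0,0,0],"grip":0.55},
    {"slide":[0,0,0],"rot":[0,0,0],"grip":0.55},
    {"slide":[0,0,0],"rot":[0,0,0],"grip":0.55},
    {"slide":[0,0,0],"rot":[0,0,0],"grip":0.55},
  ],
)

```text
time: 13.0
ee_pos: [0.6177, -0.0158, 0.0212]
eef_rot: [0.735, 0.678, 0.0, 0.0]
ft_force: [0.1, -0.2, 0.8]
width: 0.0475
grip_force: 0.0
```

Emit:
arm_command(
  steps=[
    {"slide":[0,0,0.03],"rot":[0,0,0],"grip":0.55},
    {"slide":[0,0,0.04],"rot":[0,0,0],"grip":0.55},
    {"slide":[0,0,0.04],"rot":[0,0,0],"grip":0.55},
    {"slide":[-0.037,-0.025,0],"rot":[0,0,0],"grip":0.7},
    {"slide":[-0.037,-0.025,0],"rot":[0,0,0],"grip":0.7},
    {"slide":[-0.037,-0.025,0],"rot":[0,0,0],"grip":0.7},
    {"slide":[-0.037,-0.025,0],"rot":[0,0,0],"grip":0.7},
    {"slide":[0,0,0],"rot":[0,0,0],"grip":0.7},
  ],
)

```text
time: 14.0
ee_pos: [0.4675, -0.1176, 0.1312]
eef_rot: [0.737, 0.676, 0.001, -0.001]
ft_force: [0.7, 0.3, 0.0]
width: 0.0606
grip_force: 0.0
```

Emit:
arm_command(
  steps=[
    {"slide":[0,0,-0.04],"rot":[0,0,0],"grip":0.7},
    {"slide":[0,0,-0.04],"rot":[0,0,0],"grip":0.7},
    {"slide":[0,0,-0.028],"rot":[0,0,0],"grip":0.7},
    {"slide":[0,0,-0.01],"rot":[0,0,0],"grip":0.7},
    {"slide":[0,0,0],"rot":[0,0,0],"grip":0.7},
    {"slide":[0,0,0],"rot":[0,0,0],"grip":0.15},
    {"slide":[0,0,0],"rot":[0,0,0],"grip":0.15},
    {"slide":[0,0,0],"rot":[0,0,0],"grip":0.15},
  ],
)

```text
time: 15.0
ee_pos: [0.47, -0.1157, 0.0136]
eef_rot: [0.735, 0.678, 0.001, 0.0]
ft_force: [-1.3, -0.4, -0.8]
width: 0.0389
grip_force: 0.0
```

Emit:
arm_command(
  steps=[
    {"slide":[0,0,0],"rot":[0,0,0],"grip":0.15},
    {"slide":[0,0,0],"rot":[0,0,0],"grip":0.15},
    {"slide":[0,0,0.03],"rot":[0,0,0],"grip":0.15},
    {"slide":[0,0,0.04],"rot":[0,0,0],"grip":0.15},
    {"slide":[0,0,0.04],"rot":[0,0,0],"grip":0.15},
    {"slide":[0.045,-0.0135,0],"rot":[0,0,0],"grip":0.15},
    {"slide":[0.045,-0.0135,0],"rot":[0,0,0],"grip":0.15},
    {"slide":[0.0455,-0.0135,0],"rot":[0,0,0],"grip":0.15},
  ],
)

```text
time: 16.0
ee_pos: [0.6066, -0.1561, 0.1228]
eef_rot: [0.735, 0.678, 0.0, -0.0]
ft_force: [1.0, -0.3, -0.3]
width: 0.0294
grip_force: 20.0
```

Emit:
arm_command(
  steps=[
    {"slide":[0,0,0],"rot":[0,0,0],"grip":0.15},
    {"slide":[0,0,-0.03],"rot":[0,0,0],"grip":0.15},
    {"slide":[0,0,-0.03],"rot":[0,0,0],"grip":0.15},
    {"slide":[0,0,-0.02],"rot":[0,0,0],"grip":0.15},
    {"slide":[0,0,0],"rot":[0,0,0],"grip":0.15},
    {"slide":[0,0,0],"rot":[0,0,0],"grip":0.15},
    {"slide":[0,0,0],"rot":[0,0,0],"grip":0.15},
    {"slide":[0,0,0],"rot":[0,0,0],"grip":0.15},
  ],
)

```text
time: 17.0
ee_pos: [0.6055, -0.1564, 0.0438]
eef_rot: [0.735, 0.678, 0.0, 0.0]
ft_force: [-1.0, -0.5, -1.3]
width: 0.0297
grip_force: 20.0
```

Emit:
arm_command(
  steps=[
    {"slide":[0,0,-0.012],"rot":[0,0,0],"grip":0.15},
    {"slide":[0,0,-0.008],"rot":[0,0,0],"grip":0.15},
    {"slide":[0,0,-0.002],"rot":[0,0,0],"grip":0.15},
    {"slide":[0,0,0],"rot":[0,0,0],"grip":0.15},
    {"slide":[0,0,0],"rot":[0,0,0],"grip":0.55},
    {"slide":[0,0,0],"rot":[0,0,0],"grip":0.55},
    {"slide":[0,0,0],"rot":[0,0,0],"grip":0.55},
    {"slide":[0,0,0],"rot":[0,0,0],"grip":0.55},
  ],
)

```text
time: 18.0
ee_pos: [0.6052, -0.1563, 0.0212]
eef_rot: [0.735, 0.678, 0.0, 0.0]
ft_force: [0.5, 1.2, 0.3]
width: 0.0474
grip_force: 0.0
```

Emit:
arm_command(
  steps=[
    {"slide":[0,0,0.03],"rot":[0,0,0],"grip":0.55},
    {"slide":[0,0,0.05],"rot":[0,0,0],"grip":0.55},
    {"slide":[0,0,0.06],"rot":[0,0,0],"grip":0.55},
    {"slide":[-0.028,0.045,0.02],"rot":[0,0,0],"grip":0.7},
    {"slide":[-0.028,0.045,0],"rot":[0,0,0],"grip":0.7},
    {"slide":[-0.028,0.045,0],"rot":[0,0,0],"grip":0.7},
    {"slide":[-0.028,0.045,0],"rot":[0,0,0],"grip":0.7},
    {"slide":[-0.028,0.045,0],"rot":[0,0,0],"grip":0.7},
  ],
)

```text
time: 19.0
ee_pos: [0.4641, 0.07, 0.1812]
eef_rot: [0.735, 0.678, 0.0, -0.0]
ft_force: [-0.1, 0.6, -0.2]
width: 0.0612
grip_force: 0.0
```

```bash
python3 - <<'E'
from h import *
w=eyes.camera("wrist"); save(w,"w3.png"); s=sensors.read_state();print(s["time"],s["ee_pos"])
print(proj(w,(.4385,.1325,.042)))
for d in eyes.look_for("brass_coupling",w)[:2]: print(d)
E
```

```text
19.05 [0.46108142 0.07581415 0.18085519]
[290.10427211 134.38719134]
{'bbox': [270.0, 114.6, 307.5, 152.0], 'conf': 0.57}
```

View pics/w3.png

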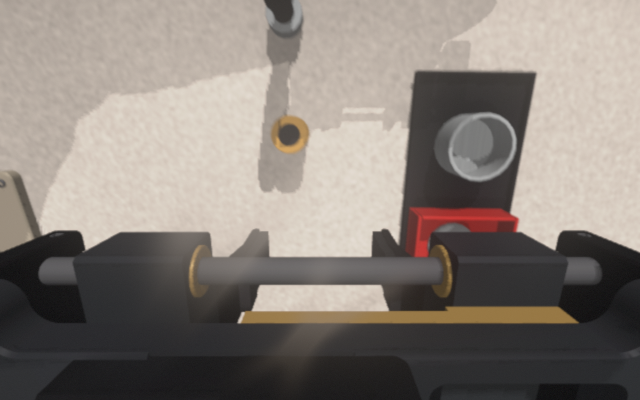

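Brass coupling mark at (289,135) agrees with the predicted (290,134); cup rim centred at about (481,146).

Emit:
arm_command(
  steps=[
    {"slide":[-0.012,0.03,-0.04],"rot":[0,0,0],"grip":0.7},
    {"slide":[-0.0125,0.03,-0.04],"rot":[0,0,0],"grip":0.7},
    {"slide":[0,0,0],"rot":[0,0,0],"grip":0.7},
    {"slide":[0,0,0],"rot":[0,0,0],"grip":0.7},
    {"slide":[0,0,0],"rot":[0,0,0],"grip":0.7},
    {"slide":[0,0,0],"rot":[0,0,0],"grip":0.7},
    {"slide":[0,0,0],"rot":[0,0,0],"grip":0.7},
    {"slide":[0,0,0],"rot":[0,0,0],"grip":0.7},
  ],
)

```text
time: 20.1
ee_pos: [0.4407, 0.1286, 0.1012]
eef_rot: [0.735, 0.678, 0.0, 0.0]
ft_force: [-0.3, -0.6, -0.2]
width: 0.0611
grip_force: 0.0
```

Emit:
arm_command(
  steps=[
    {"slide":[-0.002,0.004,-0.04],"rot":[0,0,0],"grip":0.7},
    {"slide":[0,0,-0.03],"rot":[0,0,0],"grip":0.7},
    {"slide":[0,0,-0.015],"rot":[0,0,0],"grip":0.7},
    {"slide":[0,0,-0.004],"rot":[0,0,0],"grip":0.7},
    {"slide":[0,0,0],"rot":[0,0,0],"grip":0.7},
    {"slide":[0,0,0],"rot":[0,0,0],"grip":0.2},
    {"slide":[0,0,0],"rot":[0,0,0],"grip":0.2},
    {"slide":[0,0,0],"rot":[0,0,0],"grip":0.2},
  ],
)

```text
time: 21.1
ee_pos: [0.4388, 0.1329, 0.0124]
eef_rot: [0.735, 0.678, 0.0, -0.0]
ft_force: [0.3, -1.4, -0.4]
width: 0.0384
grip_force: 0.0
```

Emit:
arm_command(
  steps=[
    {"slide":[0,0,0],"rot":[0,0,0],"grip":0.2},
    {"slide":[0,0,0],"rot":[0,0,0],"grip":0.2},
    {"slide":[0,0,0.03],"rot":[0,0,0],"grip":0.2},
    {"slide":[0,0,0.05],"rot":[0,0,0],"grip":0.2},
    {"slide":[0,0,0.06],"rot":[0,0,0],"grip":0.2},
    {"slide":[0.02,-0.05,0],"rot":[0,0,0],"grip":0.2},
    {"slide":[0.02,-0.05,0],"rot":[0,0,0],"grip":0.2},
    {"slide":[0.02,-0.05,0],"rot":[0,0,0],"grip":0.2},
  ],
)

```text
time: 22.1
ee_pos: [0.499, -0.0186, 0.1522]
eef_rot: [0.735, 0.678, 0.001, -0.0]
ft_force: [0.1, 1.1, -0.6]
width: 0.035
grip_force: 20.0
```

Emit:
arm_command(
  steps=[
    {"slide":[0.0255,-0.05,0],"rot":[0,0,0],"grip":0.2},
    {"slide":[0.0255,-0.05,0],"rot":[0,0,0],"grip":0.2},
    {"slide":[0.0255,-0.05,0],"rot":[0,0,0],"grip":0.2},
    {"slide":[0.0255,-0.0495,0],"rot":[0,0,0],"grip":0.2},
    {"slide":[0,0,-0.05],"rot":[0,0,0],"grip":0.2},
    {"slide":[0,0,-0.038],"rot":[0,0,0],"grip":0.2},
    {"slide":[0,0,-0.02],"rot":[0,0,0],"grip":0.2},
    {"slide":[0,0,0],"rot":[0,0,0],"grip":0.2},
  ],
)

```text
time: 23.1
ee_pos: [0.6, -0.2164, 0.0432]
eef_rot: [0.735, 0.678, -0.001, -0.001]
ft_force: [0.1, 0.4, -0.8]
width: 0.0353
grip_force: 20.0
```

Emit:
arm_command(
  steps=[
    {"slide":[0,0,-0.014],"rot":[0,0,0],"grip":0.2},
    {"slide":[0,0,-0.008],"rot":[0,0,0],"grip":0.2},
    {"slide":[0,0,-0.002],"rot":[0,0,0],"grip":0.2},
    {"slide":[0,0,0],"rot":[0,0,0],"grip":0.2},
    {"slide":[0,0,0],"rot":[0,0,0],"grip":0.55},
    {"slide":[0,0,0],"rot":[0,0,0],"grip":0.55},
    {"slide":[0,0,0],"rot":[0,0,0],"grip":0.55},
    {"slide":[0,0,0],"rot":[0,0,0],"grip":0.55},
  ],
)

```text
time: 24.1
ee_pos: [0.6007, -0.2168, 0.0202]
eef_rot: [0.735, 0.678, 0.0, 0.0]
ft_force: [-0.3, -0.2, 0.0]
width: 0.0477
grip_force: 0.0
```

Emit:
arm_command(
  steps=[
    {"slide":[0,0,0.03],"rot":[0,0,0],"grip":0.55},
    {"slide":[0,0,0.06],"rot":[0,0,0],"grip":0.55},
    {"slide":[0,0,0.06],"rot":[0,0,0],"grip":0.55},
    {"slide":[-0.03,0.03,0.045],"rot":[0,0,0],"grip":0.7},
    {"slide":[-0.03,0.03,0.045],"rot":[0,0,0],"grip":0.7},
    {"slide":[-0.02,0.055,0],"rot":[0,0,0],"grip":0.7},
    {"slide":[-0.02,0.055,0],"rot":[0,0,0],"grip":0.7},
    {"slide":[-0.02,0.055,0],"rot":[0,0,0],"grip":0.7},
  ],
)

```text
time: 25.1
ee_pos: [0.4797, 0.0098, 0.2601]
eef_rot: [0.735, 0.678, 0.001, -0.0]
ft_force: [0.5, 0.3, 0.9]
width: 0.061
grip_force: 0.0
```

```bash
python3 - <<'E'
from h import *
a=eyes.camera("scene"); save(a,"sc3.png",(210,130,430,290),3.5); print(sensors.read_state()["ee_pos"])
E
```

```text
[0.4777577  0.0171507  0.26004607]
```

View pics/sc3.png

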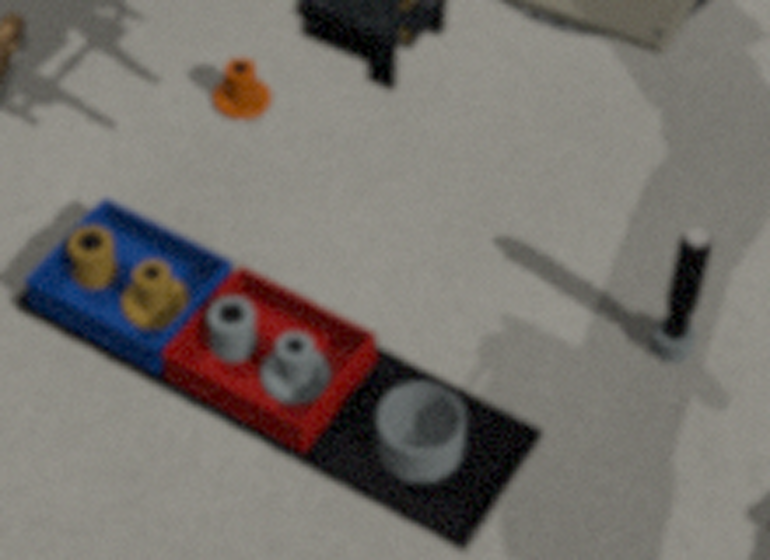

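All four stand: brass in blue at crop (92,255) and (153,295), steel in red at (232,328) and (295,365). The handle is upright, dot at (696,239). Next I'll look at the handle from close by.

Emit:
arm_command(
  steps=[
    {"slide":[-0.01,0.05,0.02],"rot":[0,0,0],"grip":0.7},
    {"slide":[-0.01,0.05,0.02],"rot":[0,0,0],"grip":0.7},
    {"slide":[-0.01,0.03,0.02],"rot":[0,0,0],"grip":0.7},
    {"slide":[0,0,0],"rot":[0,0,0],"grip":0.7},
    {"slide":[0,0,0],"rot":[0,0,0],"grip":0.7},
    {"slide":[0,0,0],"rot":[0,0,0],"grip":0.7},
    {"slide":[0,0,0],"rot":[0,0,0],"grip":0.7},
    {"slide":[0,0,0],"rot":[0,0,0],"grip":0.7},
  ],
)

```text
time: 26.15
ee_pos: [0.4507, 0.1378, 0.3199]
eef_rot: [0.735, 0.678, -0.0, -0.0]
ft_force: [-0.1, -0.4, -0.1]
width: 0.0612
grip_force: 0.0
```

```bash
python3 - <<'E'
from h import *
w=eyes.camera("wrist"); save(w,"w4.png"); a=eyes.camera("scene"); b=eyes.camera("side"); s=sensors.read_state();print(s["time"],s["ee_pos"],w["pose"].tolist() if hasattr(w["pose"],'tolist') else w["pose"])
print(proj(w,(.446,.241,.14)),proj(w,(.6276,.0999,.043)))
for t in ("tap_handle","cup"): print(t,eyes.look_for(t,w)[:2])
E
```

```text
26.3 [0.45063923 0.1380805  0.32002063] [[0.9967026783870472, -0.07822440341387155, -0.021557217042760913, 0.4558081881705137], [-0.08113846748578703, -0.962711886749127, -0.25807435402610696, 0.20910231978380603], [-0.0005656767121843408, 0.2589725194349361, -0.9658845242508948, 0.4825462710703211], [0.0, 0.0, 0.0, 1.0]]
[308.818734    93.13514562] [438.61455454 187.15544188]
tap_handle [{'bbox': [293.1, 80.6, 321.5, 108.2], 'conf': 0.95}]
cup [{'bbox': [413.3, 158.7, 461.7, 207.8], 'conf': 0.61}]
```

View pics/w4.png

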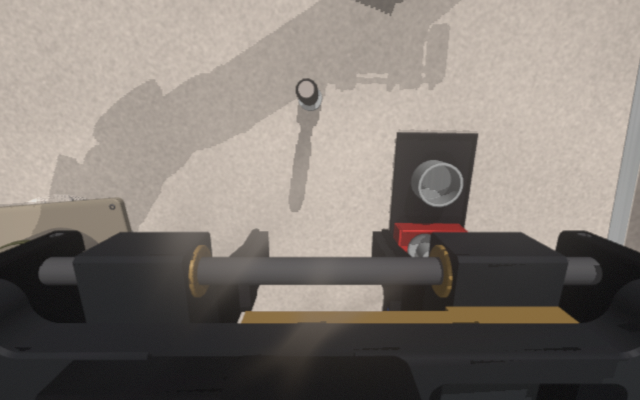

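Handle dot at (307,92), cup rim centre about (440,184), inside foot of the handle just below the dot.

```bash
python3 - <<'E'
from h import *
np.set_printoptions(precision=4,suppress=True)
w=eyes.camera("wrist"); a=eyes.camera("scene"); b=eyes.camera("side")
g=cv2.cvtColor(w["pixels"],cv2.COLOR_RGB2GRAY)
s=g[78:108,290:325]; m=(s>190).astype('uint8'); n,l,st,c=cv2.connectedComponentsWithStats(m)
print([(st[i][4],c[i]+[290,78]) for i in range(1,n) if st[i][4]>20 and st[i][4]<400])
print("handle",onz(w,(307,91.5),.14),tri((w,(307,91.5)),(a,(408.9,198.3)),(b,(338,246))))
k=cv2.resize(g[145:220,400:480],None,fx=4,fy=4,interpolation=cv2.INTER_CUBIC)
cs=cv2.HoughCircles(cv2.GaussianBlur(k,(5,5),1),cv2.HOUGH_GRADIENT,1,20,param1=80,param2=20,minRadius=75,maxRadius=110)
cs=cs[0][:4]/4+np.array([400,145,0]); print(cs)
for q in cs[:3]: print("cup",onz(w,q[:2],.043))
print(onz(w,(440,184),.043))
E
```

```text
[]
handle [0.4441 0.2432 0.14  ] [0.4443 0.2445 0.1392]
[[438.625 182.125  24.475]
 [440.625 187.375  22.25 ]]
cup [0.6275 0.1082 0.043 ]
cup [0.6308 0.0998 0.043 ]
[0.6297 0.1051 0.043 ]
```

Emit:
arm_command(
  steps=[
    {"slide":[-0.002,0.035,-0.03],"rot":[0,0,0],"grip":0.7},
    {"slide":[-0.002,0.035,-0.03],"rot":[0,0,0],"grip":0.7},
    {"slide":[-0.0025,0.035,-0.03],"rot":[0,0,0],"grip":0.7},
    {"slide":[0,0,0],"rot":[0,0,0],"grip":0.7},
    {"slide":[0,0,-0.03],"rot":[0,0,0],"grip":0.7},
    {"slide":[0,0,-0.04],"rot":[0,0,0],"grip":0.7},
    {"slide":[0,0,0],"rot":[0,0,0],"grip":0.7},
    {"slide":[0,0,0],"rot":[0,0,0],"grip":0.7},
  ],
)

```text
time: 27.55
ee_pos: [0.445, 0.2432, 0.1618]
eef_rot: [0.735, 0.678, 0.001, 0.0]
ft_force: [0.2, 0.4, 0.3]
width: 0.061
grip_force: 0.0
```

Emit:
arm_command(
  steps=[
    {"slide":[0,0,-0.04],"rot":[0,0,0],"grip":0.7},
    {"slide":[0,0,-0.028],"rot":[0,0,0],"grip":0.7},
    {"slide":[0,0,-0.01],"rot":[0,0,0],"grip":0.7},
    {"slide":[0,0,0],"rot":[0,0,0],"grip":0.7},
    {"slide":[0,0,0],"rot":[0,0,0],"grip":0.1},
    {"slide":[0,0,0],"rot":[0,0,0],"grip":0.1},
    {"slide":[0,0,0],"rot":[0,0,0],"grip":0.1},
    {"slide":[0,0,0],"rot":[0,0,0],"grip":0.1},
  ],
  newtons=30,
)

```text
time: 28.55
ee_pos: [0.4442, 0.2433, 0.0823]
eef_rot: [0.735, 0.678, 0.0, -0.0]
ft_force: [1.3, 0.0, -0.1]
width: 0.029
grip_force: 0.0
```

Emit:
arm_command(
  steps=[
    {"slide":[0,0,0],"rot":[0,0,0],"grip":0.1},
    {"slide":[0,0,0],"rot":[0,0,0],"grip":0.1},
    {"slide":[0,0,0.03],"rot":[0,0,0],"grip":0.1},
    {"slide":[0,0,0.04],"rot":[0,0,0],"grip":0.1},
    {"slide":[0,0,0.03],"rot":[0,0,0],"grip":0.1},
    {"slide":[0,0,0],"rot":[0,0,0],"grip":0.1},
    {"slide":[0,0,0],"rot":[0,0,0],"grip":0.1},
    {"slide":[0,0,0],"rot":[0,0,0],"grip":0.1},
  ],
)

```text
time: 29.55
ee_pos: [0.4434, 0.2427, 0.1807]
eef_rot: [0.735, 0.678, -0.001, 0.0]
ft_force: [-0.4, 0.1, -2.8]
width: 0.0254
grip_force: 30.0
```

Emit:
arm_command(
  steps=[
    {"slide":[0.037,-0.028,0],"rot":[0,0,0],"grip":0.1},
    {"slide":[0.037,-0.028,0],"rot":[0,0,0],"grip":0.1},
    {"slide":[0.037,-0.028,0],"rot":[0,0,0],"grip":0.1},
    {"slide":[0.037,-0.028,0],"rot":[0,0,0],"grip":0.1},
    {"slide":[0.037,-0.029,0],"rot":[0,0,0],"grip":0.1},
    {"slide":[0,0,-0.03],"rot":[0,0,0],"grip":0.1},
    {"slide":[0,0,0],"rot":[0,0,0],"grip":0.1},
    {"slide":[0,0,0],"rot":[0,0,0],"grip":0.1},
  ],
)

```text
time: 30.55
ee_pos: [0.6289, 0.1029, 0.1523]
eef_rot: [0.735, 0.678, -0.0, -0.0]
ft_force: [0.1, -0.2, -2.4]
width: 0.025
grip_force: 30.0
```

```bash
python3 - <<'E'
from h import *
a=eyes.camera("scene");b=eyes.camera("side"); s=sensors.read_state();print(s["ee_pos"])
A=cv2.resize(a["pixels"][180:290,270:390],None,fx=3.3,fy=3.6);B=cv2.resize(b["pixels"][150:260,210:330],None,fx=3.3,fy=3.6)
cv2.imwrite("pics/cup.png",cv2.cvtColor(np.hstack([A,B]),cv2.COLOR_RGB2BGR))
E
```

```text
[0.6293088  0.10297248 0.15307973]
```

View pics/cup.png

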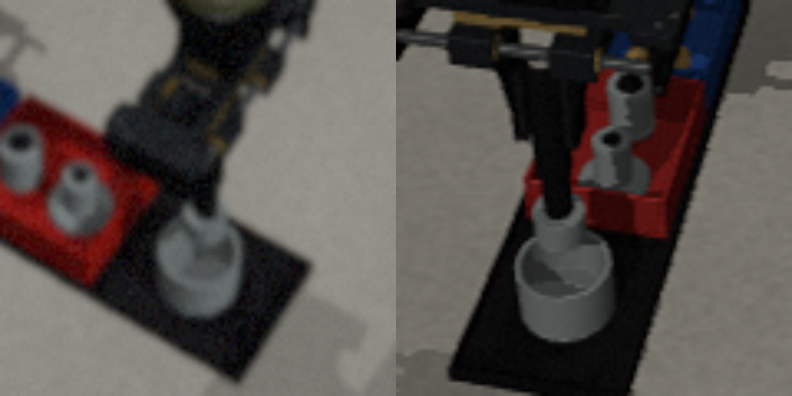

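The foot lines up over the cup in both views (scene half: foot (205,215) over cup (199,262); side half: foot (558,225) over cup (565,275)). Lower and release.

Emit:
arm_command(
  steps=[
    {"slide":[0,0,-0.02],"rot":[0,0,0],"grip":0.1},
    {"slide":[0,0,-0.02],"rot":[0,0,0],"grip":0.1},
    {"slide":[0,0,-0.012],"rot":[0,0,0],"grip":0.1},
    {"slide":[0,0,-0.006],"rot":[0,0,0],"grip":0.1},
    {"slide":[0,0,-0.002],"rot":[0,0,0],"grip":0.1},
    {"slide":[0,0,0],"rot":[0,0,0],"grip":0.1},
    {"slide":[0,0,0],"rot":[0,0,0],"grip":0.1},
    {"slide":[0,0,0],"rot":[0,0,0],"grip":0.1},
  ],
)

```text
time: 31.65
ee_pos: [0.6293, 0.1023, 0.0924]
eef_rot: [0.735, 0.678, 0.0, 0.0]
ft_force: [0.6, 0.5, -2.5]
width: 0.0251
grip_force: 30.0
```

Emit:
arm_command(
  steps=[
    {"slide":[0,0,-0.0015],"rot":[0,0,0],"grip":0.1},
    {"slide":[0,0,0],"rot":[0,0,0],"grip":0.1},
    {"slide":[0,0,0],"rot":[0,0,0],"grip":0.1},
    {"slide":[0,0,0],"rot":[0,0,0],"grip":0.6},
    {"slide":[0,0,0],"rot":[0,0,0],"grip":0.6},
    {"slide":[0,0,0],"rot":[0,0,0],"grip":0.6},
    {"slide":[0,0,0],"rot":[0,0,0],"grip":0.6},
    {"slide":[0,0,0],"rot":[0,0,0],"grip":0.6},
  ],
)

```text
time: 32.65
ee_pos: [0.6292, 0.1022, 0.0906]
eef_rot: [0.735, 0.678, 0.0, 0.0]
ft_force: [-0.2, 0.4, -0.2]
width: 0.0524
grip_force: 0.0
```

Emit:
arm_command(
  steps=[
    {"slide":[0,0,0.03],"rot":[0,0,0],"grip":0.6},
    {"slide":[0,0,0.05],"rot":[0,0,0],"grip":0.6},
    {"slide":[0,0,0.06],"rot":[0,0,0],"grip":0.6},
    {"slide":[0,0,0.04],"rot":[0,0,0],"grip":0.6},
    {"slide":[-0.05,0,0],"rot":[0,0,0],"grip":0.6},
    {"slide":[-0.05,0,0],"rot":[0,0,0],"grip":0.6},
    {"slide":[-0.05,0,0],"rot":[0,0,0],"grip":0.6},
    {"slide":[0,0,0],"rot":[0,0,0],"grip":0.6},
  ],
)

```text
time: 33.65
ee_pos: [0.4768, 0.1025, 0.2713]
eef_rot: [0.734, 0.679, 0.002, -0.002]
ft_force: [0.3, 0.2, 0.9]
width: 0.0525
grip_force: 0.0
```

```bash
python3 - <<'E'
from h import *
a=eyes.camera("scene");b=eyes.camera("side"); s=sensors.read_state();print(s["ee_pos"],s["time"])
A=cv2.resize(a["pixels"][180:290,210:390],None,fx=2.2,fy=2.2);B=cv2.resize(b["pixels"][130:260,220:330],None,fx=2.2,fy=242/130)
cv2.imwrite("pics/end.png",cv2.cvtColor(np.hstack([A,B]),cv2.COLOR_RGB2BGR))
E
```

```text
[0.479219   0.10269482 0.2711418 ] 33.75
```

View pics/end.png

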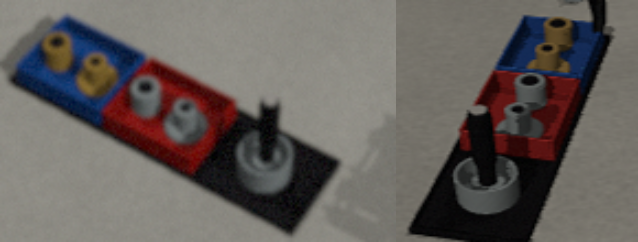

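All four fittings stand in their bins, and the handle stands upright in the cup at (266,150) in the left half and (483,170) in the right half. The gripper is clear, so I'll hand it in.

```bash
python3 -c "
from bench import order
print(order.close_job())"
```

```text
the job is handed in; nothing more can be done
None
```

I handed the job in at about 34 s: both brass fittings stand in the blue bin, both steel ones in the red bin, and the tap handle stands upright in the cup in the final pictures; I kept the arm clear of the hammer and offcut but did not re-measure them, and no verdict was returned.

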